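Fit the odour filter and hold the food-waste caddy open

TASK

Plates are about to be scraped into the food-waste caddy. With its lid shut, fit the fresh odour filter (the disc with the finger tab, in the parts tray) down flat into the round collar on the lid and let it go; then raise the lid (the bar is its handle) to 50 degrees, give or take 5, and hold it still there with the fingers, with the filter still in its collar. Finish while holding the lid, since it falls shut if let go, and leave all the other things where they are.

Things in the scene. Friction and masses are not known exactly. Their poses are not given: they have to be found in the camera images.
- lid (a joint): hinge of the caddy's steel lid, rad: 0 shut (level), grows as the bar side rises, stop at 1.3; 50 degrees is 0.873. Plain hinge with no spring, the 0.3 kg lid (varies by a quarter) falls shut from any angle
- caddy: white food-waste caddy, an open box 190 (x) x 220 (y) x 140 mm high, fixed to the counter; origin at the centre of its underside; its x axis points from the bar side to the hinge side, z up. It stands left or right of the middle and is turned by up to 0.3 rad. The steel lid on top is 192 x 226 mm and 8 mm thick: its top lies at 148 mm when shut
- lid_hinge (a point): point on the hinge line (along the caddy's y) in the middle of the caddy's far upper rim, 95 mm from the caddy's centre, 140 mm high; this frame turns with the lid
- lid_bar (a point): middle of the lid's handle: black round bar 12 mm thick, 110 mm long along the caddy's y, on an arm at each end, 37 mm clear between bar and lid edge; 235 mm from the hinge line on the near side, 4 mm above the lid's underside (144 mm above the counter when shut). It can be pinched from above across the bar and turns between the fingers
- lid_pocket (a point): centre of the floor of the black round collar on the lid's top: a ring 52 mm inside, 62 mm outside, 14 mm high, floor = the lid's top face, 95 mm from the hinge line (148 mm above the counter when shut); its frame turns with the lid, z out of the lid. The filter stays in it when the lid is tilted
- tray: wooden tray 150 x 150 x 20 mm, walls and dividers 5 mm, floor 5 mm thick, fixed to the counter, with 2 x 2 compartments, one part in each; which part is where changes; turned by up to 0.3 rad, its x axis across the tray; origin under its centre
- filter: odour filter: grey plastic disc 46 mm in diameter and 16 mm thick with an upright round finger tab on its centre, 16 mm in diameter and 26 mm tall (42 mm high in all), about 60 g, stands upright in one tray compartment; origin at the centre of its underside, z up through the tab
- filter_tab (a point): middle of the filter's finger tab, 29 mm above its underside
- tablet: dishwasher tablet: plain white rectangular block 36 x 26 x 16 mm, lies in a tray compartment; origin under its centre; leave it
- napkin_ring: steel napkin ring, 44 mm outside, 36 mm inside, 28 mm high, in a tray compartment; origin at the centre of its underside; leave it
- plug: dark rubber sink plug: plain tapered disc 38 mm (foot) to 48 mm (top), 20 mm high, flat top with no tab, in a tray compartment; origin under its centre; leave it
- mug: white mug, 80 mm wide, 92 mm high, on the counter at the far left; origin under its centre; leave it
- soap: clear bottle of dish soap, 64 mm wide, 200 mm high, beyond the work on the left; origin under its centre; leave it
- jar: glass jar with steel cap, 70 mm wide, 130 mm high, beyond the work on the right; origin under its centre; leave it
- bowl: blue bowl, 140 mm wide, 60 mm high, at the far right; origin under its centre; leave it
- knife: table knife lying flat, 210 mm long, 18 mm wide, 8 mm high, between caddy and tray, pointing away from the robot; origin under its centre; leave it
Mind the look-alikes: they are no part of the job. There is more than one size of the filter; the one meant has the size given above.

How it is judged (in metres and radians):
On the way:
1. the filter sits flat in the collar of the shut lid, released (x of filter in the frame of lid_pocket between -0.007 and 0.007 m and y of filter in the frame of lid_pocket between -0.007 and 0.007 m and z of filter in the frame of lid_pocket between -0.004 and 0.006 m and angle between the z axis of filter and the z axis of lid_pocket, either way round below 0.2 rad and value of joint lid below 0.06 rad and contact force between the fingers and filter below 0.1 N), for 0.3 s.
At the end, for the whole second after the job is handed in: The lid stands still at 50 degrees, within 6 degrees, the fingers are in contact with the lid and carry it (more than 0.5 N), and the filter, not touched by the fingers, lies flat in its collar, within 7 mm of centre and 6 mm of the floor (value of joint lid between 0.768 and 0.978 rad and velocity of joint lid between -0.05 and 0.05 rad/s and contact force between the fingers and lid above 0.5 N and contact force between the fingers and filter below 0.1 N and x of filter in the frame of lid_pocket between -0.007 and 0.007 m and y of filter in the frame of lid_pocket between -0.007 and 0.007 m and z of filter in the frame of lid_pocket between -0.004 and 0.006 m and angle between the z axis of filter and the z axis of lid_pocket, either way round below 0.2 rad); the arm keeps its last pose, push and grip.
It fails at once if another part in the tray is moved more than 3 cm (distance of any of tablet, napkin_ring, plug from where it was at the start of the episode above 0.03 m).
It fails at once if a thing standing on the counter is moved more than 3 cm (distance of any of mug, soap, jar, bowl, knife from where it was at the start of the episode above 0.03 m).
It also fails if it takes over 51 s, if anything falls off the work surface, if the arm or the gripper's body presses on something with over 40 N, if the wrist force passes 120 N, or if a joint passes its speed limit or range.

ROBOT

A 6-joint arm with a two-finger parallel gripper is mounted at the origin on the work surface. World frame = base frame: x ahead of the robot, y to its left, z up, the work surface at z = 0. Lengths are in mm, angles in rad, forces in N, time in s.
With the tool pointing down it reaches from about 375 to 925 mm from the base axis. Payload 5.7 kg.
Tool frame: the origin (TCP) lies at the very end of the fingers, on their centre line; the grasp point (between the pads) lies 19 mm behind it; z points along the fingers, y is the direction in which the jaws open and shut (so a half turn about z gives the same grasp; the last joint's range is limited). The gripper opens to 85 mm and grips with 20 to 120 N. Pads are 22 mm wide; open, the fingers measure 114 mm over their backs; the gripper's body (76 mm by 85 mm) begins 54 mm behind the grasp point. The pads swing forward as they close: fully open they stand 13 mm farther back than shut.
Start: joints at [-0.115, 0.359, 1.51, -0, 1.272, -0.115], TCP at [599.967, -0.004, 210.267] pointing down, gripper open.
Joint ranges: [-2.97, 2.97], [-1.01, 2.36], [0.21, 2.38], [-0.96, 4.11], [0.2, 2.71], [-2.98, 2.98]. Speed limits (rad/s): [2.39, 2.39, 3.14, 3.14, 3.14, 3.14].

INTERFACE

Orientations are given as a unit quaternion [w, x, y, z].
In Python, from cell import env, cams, finish_job gives the robot as it stands.
- The arm moves only by the tool apply_moves, never from a script. Its argument "commands" is one flat list of numbers, 7 for each row, row after row: the shift along the tool's x, y, z in m, then the turn, a rotation vector about the tool's x, y, z in degrees, then the opening in per cent of the stroke, from 0 (shut) to 100 (fully open). A call has 1 to 5 rows; each row is the pose to reach, as a shift and turn from the pose commanded when the call began, along the tool's axes at that moment; what a row does not reach only later rows make up. A row lasts 1/12 s, in which the tool goes at most 41.7 mm and 7.16 degrees, less where a joint would pass 70% of its speed; a pose out of reach is approached as far as the arm can. A call with a gripper value outside its range is refused whole. The fingers move at their own pace and stop on an object; "squeeze" is the grip in N (left out, the last holds). Time passes only in rows, so rows that repeat a pose let the fingers close. It gives the time, the measured TCP pose, the force and the opening at its end, in the units of the state.
- env.read_state(): the state, without advancing time (a new reading comes with each control period).
- cams.grab_frame(name): name is "scene" or "side" or "wrist"; returns a dict with "img" (400x640x3 uint8, red, green, blue), "depth" (400x640 float32, mm along the optical axis (not along the pixel's ray), 0 where there is no reading), "K" (3x3 intrinsics, pixels), "R" (3x3) and "t" (3): a world point X has camera coordinates R X + t; the wrist camera has in their place "tool_from_camera" (4x4, takes a point from camera to tool coordinates, whose origin is the TCP and whose axes are the flange's). Camera axes: x right, y down, z forward; pixel columns grow to the right and rows downward; lengths in mm; the calibration is good to about 2 mm. The wrist camera is an equidistant fisheye: a pixel r from the principal point sees the ray r / f radians off the axis. A picture is of the moment at which its call begins: read the wrist's pose just before it.
- finish_job(): hands the job in, once; it reports no verdict.
The state is a dict: "time_s": time; "joint_pos": joint angles; "joint_vel": joint speeds; "joint_torque": joint torques, N m; "ee_pos": TCP position; "tool_rot": TCP orientation; "contact_force": force on the tool from outside, world axes, zero at the start; "torque": the same for the moment, N m; "width": finger opening in mm.
Only numpy, scipy, OpenCV 4.12 (cv2) and the standard library are available. Lean on these libraries where they do the work, as an engineer would, in place of code of your own. Each camera call takes 0.05 s, during which the arm holds its last target. There are 200 camera calls.

## Working session

There is one attempt and no reset: what is moved stays moved. The work goes in short steps, Python scripts to look and compute and a tool call to move; the robot and the scene stay as the last step left them, time stands still between calls to the robot, and variables do not carry over. Pictures are saved under pics/ and viewed, about 8 in all and at most 12, crops included, and the job is handed in when it is done.

Besides the shell and the picture viewer there is one more tool, called by a JSON object that holds its "op" and its "data". apply_moves: Moves the arm, as the interface text tells. Its arguments: {"type":"object","properties":{"commands":{"type":"array"},"squeeze":{"type":"number"}},"required":["commands"]}

```bash
mkdir -p pics
cat > h.py <<'E'
import numpy as np, cv2
from cell import env, cams, finish_job
from scipy.spatial.transform import Rotation as Rn
def pts(f):
    d=f["depth"];v,u=np.mgrid[:d.shape[0],:d.shape[1]];K=f["K"]
    c=np.stack([(u-K[0,2])/K[0,0]*d,(v-K[1,2])/K[1,1]*d,d],-1)
    return (c-f["t"])@f["R"]
def plane(f,u,v,z):
    r=f["R"].T@np.linalg.inv(f["K"])@np.array([u,v,1.]);o=-f["R"].T@f["t"]
    return o+r*(z-o[2])/r[2]
E
python3 - <<'E'
from h import *
s=env.read_state();print(s)
for n in("scene","side"):
    f=cams.grab_frame(n);np.savez(n+".npz",**f);cv2.imwrite(f"pics/{n}0.png",f["img"][...,::-1])
    print(n,-f["R"].T@f["t"],f["K"][0,0],(f["depth"]>0).mean())
f=cams.grab_frame("wrist");np.savez("wrist.npz",**f);cv2.imwrite("pics/wrist0.png",f["img"][...,::-1]);print(f["tool_from_camera"],f["K"])
E
```

```text
{'time_s': 0.0, 'joint_pos': array([-1.15114157e-01,  3.59533033e-01,  1.51146193e+00,  6.48571746e-06,
        1.27251730e+00, -1.15075429e-01]), 'joint_vel': array([-0.00035071,  0.00123168,  0.0003918 ,  0.00134731,  0.00035912,
        0.00044563]), 'joint_torque': array([ 1.96551155e-03, -5.27614331e+01, -2.78626120e+01, -6.37880498e-05,
        1.32890840e-02, -2.81424428e-05]), 'ee_pos': array([5.99256099e+02, 7.23091374e-02, 2.09425733e+02]), 'tool_rot': array([-7.54058328e-04,  7.07120824e-01,  7.07092087e-01, -5.93823954e-04]), 'contact_force': array([0.93413514, 0.52937353, 0.10414016]), 'torque': array([-0.00133565,  0.05057688,  0.00306171]), 'width': 85.41882812301408}
scene [1280.54580706  224.82867539 1205.30189878] 421.0075387614408 0.99640625
side [-153.2897889  -947.22869486 1098.98592663] 484.52638969806196 0.9960234375
[[ 1.22412526e-04 -9.65018726e-01 -2.62180935e-01  6.55825604e+01]
 [ 9.99999989e-01  9.70502973e-05  1.09684446e-04  2.77529167e-02]
 [-8.04028071e-05 -2.62180946e-01  9.65018728e-01 -1.63255754e+02]
 [ 0.00000000e+00  0.00000000e+00  0.00000000e+00  1.00000000e+00]] [[309.70691629   0.         320.89452994]
 [  0.         309.70691629 193.01069884]
 [  0.           0.           1.        ]]
```

View pics/scene0.png

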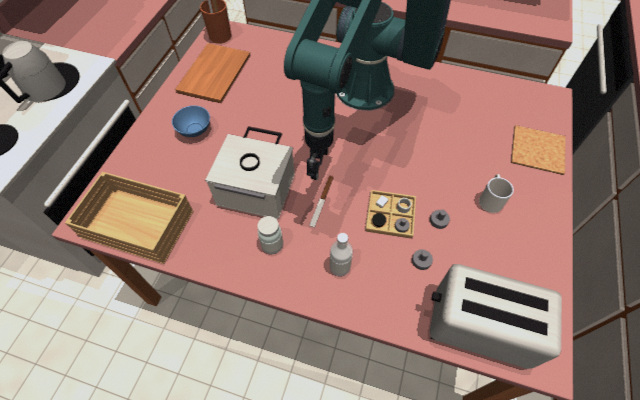

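View pics/wrist0.png

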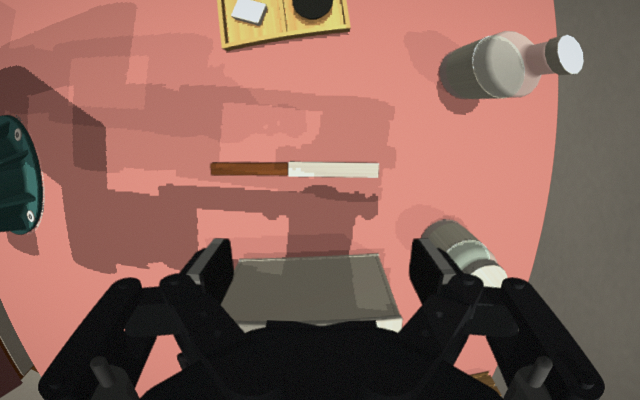

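Run:
```python
from h import *
for n in("scene","side"):
    f=dict(np.load(n+".npz"));P=pts(f);z=P[...,2];g=f["img"].astype(int)
    m=(z>141)&(z<155)&(P[...,0]>380)&(P[...,0]<850)&(P[...,1]<-20)&(P[...,1]>-420)&(np.ptp(g,axis=2)<60)
    k,l,st,c=cv2.connectedComponentsWithStats(m.astype(np.uint8))
    i=1+np.argmax(st[1:,4]);q=P[l==i][:,:2].astype(np.float32);print(n,"lid",st[i],cv2.minAreaRect(q))
    dark=(g.max(2)<60)&(z>130)&(z<175)&(P[...,0]>350)&(P[...,0]<850)&(P[...,1]<-20)&(P[...,1]>-420)
    k,l,st,c=cv2.connectedComponentsWithStats(dark.astype(np.uint8),connectivity=8)
    for i in range(1,k):
        if st[i,4]>8: q=P[l==i];print("dark",st[i],q.mean(0),cv2.minAreaRect(q[:,:2].astype(np.float32)))
    # tray: yellowish
    hsv=cv2.cvtColor(f["img"],cv2.COLOR_RGB2HSV)
    y=(hsv[...,0]>15)&(hsv[...,0]<32)&(hsv[...,1]>80)&(z>-5)&(z<30)&(P[...,0]>350)&(P[...,0]<900)&(P[...,1]>0)&(P[...,1]<350)
    k,l,st,c=cv2.connectedComponentsWithStats(y.astype(np.uint8),connectivity=8);i=1+np.argmax(st[1:,4])
    q=P[l==i];print("tray",st[i],cv2.minAreaRect(q[:,:2].astype(np.float32)))
    m=(z>32)&(z<60)&(P[...,0]>350)&(P[...,0]<900)&(P[...,1]>0)&(P[...,1]<400)
    k,l,st,c=cv2.connectedComponentsWithStats(m.astype(np.uint8),connectivity=8)
    for i in range(1,k):
        if st[i,4]>2: print("tall",st[i],P[l==i].mean(0),z[l==i].max())
f=dict(np.load("scene.npz"));a=f["img"][180:280,350:470,::-1];a=cv2.resize(a,None,fx=5,fy=5,interpolation=2)
f=dict(np.load("side.npz"));cv2.imwrite("pics/c1.png",a);cv2.imwrite("pics/c2.png",f["img"][...,::-1])
```

```text
scene lid [ 206  126   88   72 3557] ((564.0723266601562, -231.187255859375), (253.28482055664062, 227.51011657714844), 2.9044382572174072)
dark [244 127  37  17 117] [ 453.49344986 -235.17508114  149.68984796] ((463.4237060546875, -235.6647491455078), (47.307350158691406, 115.81250762939453), 2.5918097496032715)
dark [240 154  19  17 103] [ 586.2734854  -229.89714972  159.88797528] ((585.9110107421875, -230.529052734375), (61.28669357299805, 56.594871520996094), 42.50605392456055)
tray [ 366  190   50   47 1147] ((546.7174072265625, 230.7652587890625), (152.4069366455078, 150.61297607421875), 6.787313938140869)
tall [398 198   4   6   8] [503.82164265 248.2207573   34.76457976] 38.67988333990329
tall [403 198   9   8  18] [497.2508735  274.97554669  34.93529301] 38.158941830990884
tall [399 205   8   4  12] [526.69103566 261.24915892  35.05925614] 39.39555054391184
tall [408 207   3   2   4] [521.67761985 281.8369168   35.19314529] 36.987525320571436
tall [438 209   9  10  58] [523.89862793 386.73122307  50.3739269 ] 59.780670343657484
tall [401 218   6   7  31] [581.93878508 275.47
[... 470 characters left out ...]
9779052734375, 59.047733306884766), 11.802828788757324)
dark [308 228  41  32 226] [ 452.35456291 -246.80813555  147.48675034] ((463.92559814453125, -242.33621215820312), (53.12063217163086, 121.6399154663086), 1.4209221601486206)
tray [232 167  59  39 582] ((545.2225952148438, 224.83253479003906), (156.55084228515625, 155.7763671875), 7.386457920074463)
tall [269 146   6   8  38] [675.03072928 348.07635654  46.44783539] 59.31114950669173
tall [229 157   6   8  42] [517.87725564 377.61808963  46.91936094] 56.82678831952975
tall [321 167  18  12 112] [757.72317102  99.15697948  45.88959377] 59.72449465760794
tall [260 168   5   5  22] [578.46563884 266.04451224  41.7679916 ] 49.15188004432255
```

View pics/c1.png

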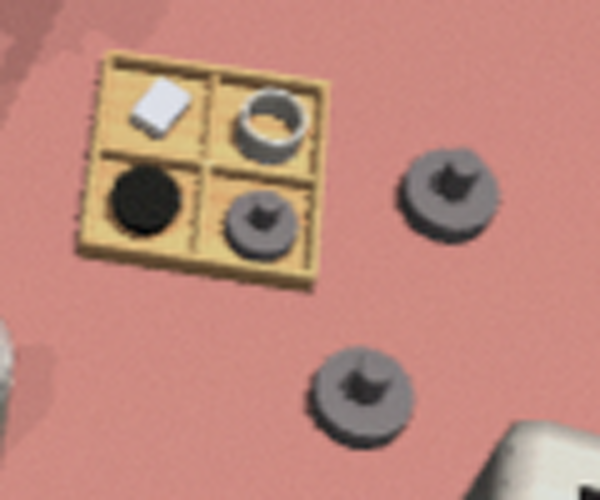

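View pics/c2.png

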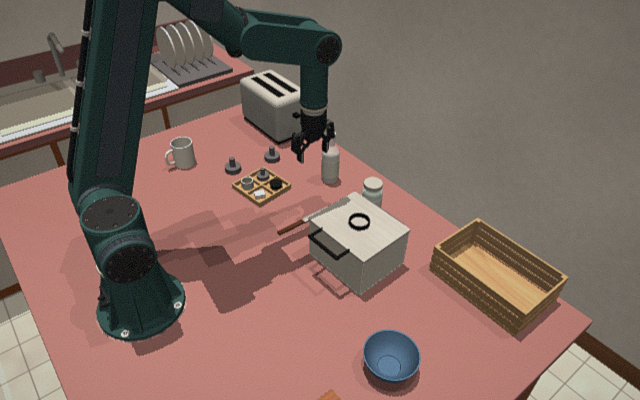

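Look-alikes for the filter in the scene image:
- Tray disc with tab at (403,225).
- Larger tabbed discs on the counter at (440,218) and (423,259), about 66 mm across.
- Black plug at (379,220).
- Napkin ring at (404,205).

The crop shows the tray disc is the small one, with top z about 47, so that is the 46 mm filter. I'm moving the wrist camera over it.

{"op": "apply_moves", "data": {"commands": [0.04, -0.004, 0, 0, 0, 0, 50, 0.08, -0.008, 0, 0, 0, 0, 50, 0.12, -0.012, 0, 0, 0, 0, 50, 0.16, -0.016, 0, 0, 0, 0, 50, 0.2, -0.018, 0, 0, 0, 0, 50]}}

```text
time_s: 0.57
ee_pos: [581.0, 201.6, 210.0]
tool_rot: [-0.0, 0.707, 0.707, -0.0]
contact_force: [1.4, 0.6, -0.1]
width: 42.5
```

{"op": "apply_moves", "data": {"commands": [0.02, 0, 0.01, 0, 0, 0, 50, 0.04, 0, 0.02, 0, 0, 0, 50, 0.04, 0, 0.02, 0, 0, 0, 50, 0.04, 0, 0.02, 0, 0, 0, 50]}}

```text
time_s: 0.9
ee_pos: [581.0, 240.7, 189.2]
tool_rot: [-0.0, 0.706, 0.708, -0.001]
contact_force: [-0.2, 0.2, -0.1]
width: 42.3
```

```bash
cat >> h.py <<'E'
def wgrab(name):
    s=env.read_state();f=cams.grab_frame("wrist");cv2.imwrite(f"pics/{name}.png",f["img"][...,::-1])
    w,x,y,z=s["tool_rot"];R=Rn.from_quat([x,y,z,w]).as_matrix();T=f["tool_from_camera"]
    f["Rw"]=R@T[:3,:3];f["o"]=R@T[:3,3]+s["ee_pos"];f["s"]=s;return f
def ray(f,u,v):
    K=f["K"];d=np.array([u-K[0,2],v-K[1,2]],float);r=np.hypot(*d);th=r/K[0,0]
    return f["Rw"]@np.array([*(d/r*np.sin(th)),np.cos(th)])
def wplane(f,u,v,z):
    d=ray(f,u,v);return f["o"]+d*(z-f["o"][2])/d[2]
def wpts(f):
    d=f["depth"];v,u=np.mgrid[:d.shape[0],:d.shape[1]];K=f["K"];a=u-K[0,2];b=v-K[1,2];r=np.hypot(a,b)+1e-9;t=np.tan(r/K[0,0])
    return np.stack([a/r*t*d,b/r*t*d,d],-1)@f["Rw"].T+f["o"]
E
python3 - <<'E'
from h import *
f=wgrab("w1");print(f["s"]["ee_pos"],f["s"]["width"],f["o"])
P=wpts(f);z=P[...,2]
for lo,hi in((17,25),(40,55)):
    m=(z>lo)&(z<hi)&(np.hypot(P[...,0]-580,P[...,1]-271)<30)
    k,l,st,c=cv2.connectedComponentsWithStats(m.astype(np.uint8))
    for i in range(1,k):
        if st[i,4]>30:
            q=P[l==i];print(lo,st[i],q.mean(0),cv2.minEnclosingCircle(q[:,:2].astype(np.float32)),np.median(q[:,2]))
E
```

```text
[580.99901088 240.70316522 189.24020885] 42.30615169670114 [581.22617939 306.42417503 352.43935157]
17 [ 302  122   42   42 1163] [582.34656825 272.66351449  20.63030924] ((582.3455810546875, 271.80218505859375), 23.156999588012695) 20.65029176831257
40 [315 138  16  15 196] [582.50133707 272.33166309  46.5578547 ] ((582.4398803710938, 272.1712951660156), 8.050265312194824) 46.64013287622717
```

View pics/w1.png

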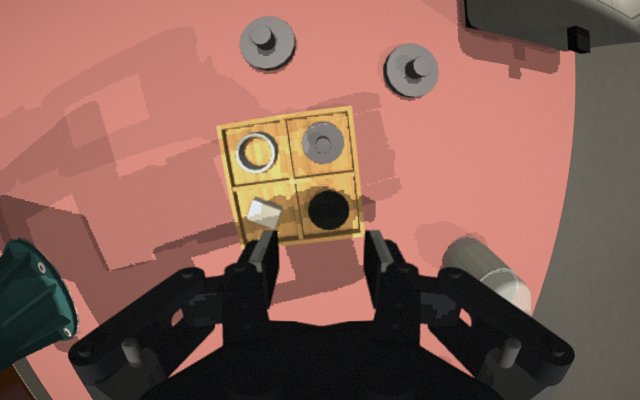

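The picture shows the filter at (322,143) with diameter 46.3 mm, centre world (582.4, 272.2), tab top at z 46.6. The oversized ones are at (267,43) and (410,70). I'm descending on the tab now.

{"op": "apply_moves", "data": {"commands": [0.0315, 0.0015, 0.02, 0, 0, 0, 50, 0.0315, 0.0015, 0.06, 0, 0, 0, 50, 0.0315, 0.0015, 0.1, 0, 0, 0, 50, 0.0315, 0.0015, 0.13, 0, 0, 0, 50, 0.0315, 0.0015, 0.13, 0, 0, 0, 50]}}

```text
time_s: 1.37
ee_pos: [579.0, 268.4, 54.5]
tool_rot: [-0.002, 0.708, 0.707, -0.005]
contact_force: [-1.0, -1.0, -1.0]
width: 42.8
```

{"op": "apply_moves", "data": {"commands": [0, 0, 0.02, 0, 0, 0, 50, 0, 0, 0.035, 0, 0, 0, 50, 0, 0, 0.035, 0, 0, 0, 50]}}

```text
time_s: 1.62
ee_pos: [583.0, 270.0, 24.6]
tool_rot: [-0.0, 0.708, 0.707, -0.001]
contact_force: [-0.3, 0.1, -0.3]
width: 43.2
```

{"op": "apply_moves", "data": {"commands": [0, 0, 0, 0, 0, 0, 10, 0, 0, 0, 0, 0, 0, 10, 0, 0, 0, 0, 0, 0, 10, 0, 0, 0, 0, 0, 0, 10, 0, 0, 0, 0, 0, 0, 10], "squeeze": 30}}

```text
time_s: 2.03
ee_pos: [584.2, 271.7, 26.5]
tool_rot: [0.0, 0.707, 0.707, 0.001]
contact_force: [-0.3, -0.4, -0.1]
width: 8.9
```

Run:
```python
from h import *
f=wgrab("w2");print(f["s"]["ee_pos"],f["s"]["width"],f["s"]["contact_force"])
for n in("scene","side"):
    g=cams.grab_frame(n);a=g["img"][170:270,340:460] if n=="scene" else g["img"][130:210,200:310];
    cv2.imwrite(f"pics/{n}2.png",cv2.resize(a[...,::-1],(600,500)))
a=[cv2.resize(cv2.imread("pics/w2.png")[60:380,120:520],(400,320))]+[cv2.resize(cv2.imread(f"pics/{n}2.png"),(400,300)) for n in("scene","side")]
cv2.imwrite("pics/m2.png",np.vstack([np.hstack([a[0],np.zeros((320,400,3),np.uint8)]),np.hstack(a[1:])])[:600])
```

```text
[584.16030744 271.67281057  26.45792051] 8.897896110432168 [-0.32825471 -0.42779414 -0.08959535]
```

View pics/m2.png

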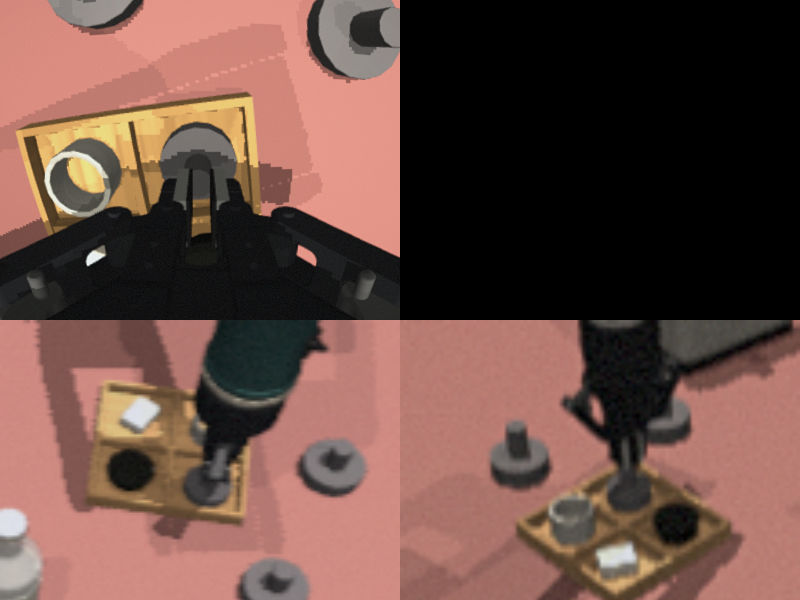

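Run:
```python
from h import *
f=wgrab("w3");print(f["s"]["ee_pos"],f["s"]["width"])
P=wpts(f);z=P[...,2];np.set_printoptions(precision=1,suppress=True)
for lo,hi in((17,25),(25,42),(42,49)):
    m=(z>lo)&(z<hi)&(np.hypot(P[...,0]-582,P[...,1]-272)<30);q=P[m]
    print(lo,m.sum(),q.min(0),q.max(0),np.median(q,0))
w=f["tool_from_camera"]
for v in range(200,300,6): print(v,[ (P[v,u]).round(0).tolist() for u in (300,312,320,328,340)])
cv2.imwrite("pics/w3c.png",cv2.resize(f["img"][160:300,250:400,::-1],None,fx=4,fy=4,interpolation=0))
```

```text
[584.114994   271.69149804  26.32082638] 8.847851542385417
17 2689 [559.4 249.1  17. ] [605.  295.1  25. ] [582.4 280.5  20.6]
25 272 [574.7 273.1  25. ] [589.9 280.3  42. ] [582.6 278.8  33.3]
42 475 [578.6 264.5  42.2] [588.3 280.2  48.1] [583.7 273.1  46.5]
200 [[572.0, 287.0, 21.0], [579.0, 288.0, 22.0], [584.0, 287.0, 20.0], [588.0, 287.0, 21.0], [595.0, 287.0, 20.0]]
206 [[572.0, 283.0, 20.0], [579.0, 284.0, 21.0], [584.0, 284.0, 21.0], [588.0, 283.0, 20.0], [595.0, 284.0, 22.0]]
212 [[572.0, 280.0, 20.0], [579.0, 279.0, 19.0], [584.0, 280.0, 21.0], [588.0, 280.0, 21.0], [595.0, 280.0, 21.0]]
218 [[572.0, 277.0, 21.0], [579.0, 279.0, 28.0], [584.0, 280.0, 30.0], [588.0, 277.0, 23.0], [595.0, 277.0, 22.0]]
224 [[572.0, 273.0, 21.0], [579.0, 279.0, 37.0], [584.0, 279.0, 38.0], [588.0, 278.0, 34.0], [595.0, 272.0, 20.0]]
230 [[574.0, 282.0, 53.0], [580.0, 282.0, 53.0], [584.0, 279.0, 46.0], [588.0, 278.0, 43.0], [593.0, 282.0, 52.0]]
236 [[575.0, 282.0, 61.0], [580.0, 280.0, 55.0], [584.0, 276.0, 46.0], [588.0, 276.0, 47.0], [593.0, 282.0, 59.0]]
242 [[575.0, 282.0, 67.0], [580.0,
[... 412 characters left out ...]
2.0, 84.0]]
266 [[576.0, 282.0, 90.0], [580.0, 266.0, 59.0], [584.0, 237.0, 6.0], [589.0, 236.0, 5.0], [591.0, 283.0, 90.0]]
272 [[577.0, 283.0, 95.0], [580.0, 263.0, 60.0], [584.0, 236.0, 12.0], [589.0, 237.0, 14.0], [591.0, 283.0, 94.0]]
278 [[577.0, 283.0, 99.0], [580.0, 260.0, 61.0], [584.0, 234.0, 16.0], [589.0, 234.0, 17.0], [591.0, 283.0, 99.0]]
284 [[577.0, 283.0, 103.0], [578.0, 221.0, 4.0], [584.0, 221.0, 4.0], [589.0, 221.0, 4.0], [590.0, 283.0, 102.0]]
290 [[577.0, 283.0, 107.0], [578.0, 216.0, 4.0], [584.0, 216.0, 4.0], [589.0, 216.0, 4.0], [590.0, 280.0, 102.0]]
296 [[577.0, 281.0, 107.0], [584.0, 337.0, 190.0], [584.0, 216.0, 12.0], [589.0, 218.0, 15.0], [590.0, 279.0, 104.0]]
```

View pics/w3c.png

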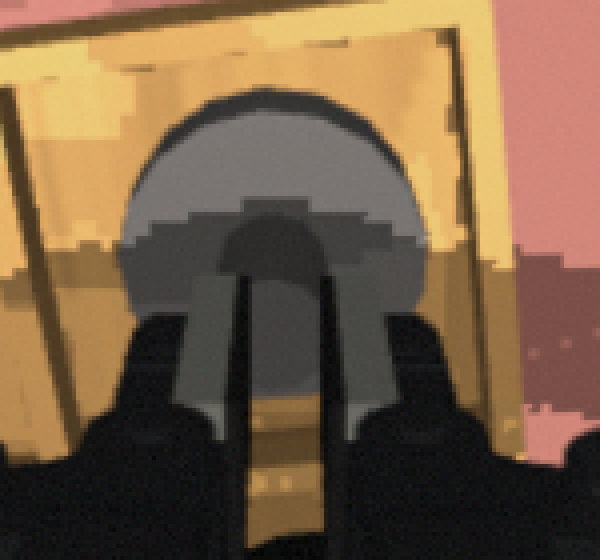

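The fingers closed just above the tab: depth puts the actual tips at z about 50 while TCP z reads 26, so the tips end about 24 mm behind the reported TCP. I'll reopen, go lower in small steps watching the force, and close again.

{"op": "apply_moves", "data": {"commands": [0, 0, -0.005, 0, 0, 0, 45, 0, 0, -0.005, 0, 0, 0, 45, 0, 0, -0.005, 0, 0, 0, 45, 0, 0, -0.005, 0, 0, 0, 45]}}

```text
time_s: 2.57
ee_pos: [583.3, 271.5, 30.1]
tool_rot: [-0.0, 0.707, 0.707, -0.0]
contact_force: [-0.4, -0.6, -0.3]
width: 38.5
```

{"op": "apply_moves", "data": {"commands": [0, -0.0015, 0.01, 0, 0, 0, 45, 0, -0.0015, 0.019, 0, 0, 0, 45, 0, -0.0015, 0.019, 0, 0, 0, 45, 0, -0.0015, 0.019, 0, 0, 0, 45]}}

```text
time_s: 2.9
ee_pos: [580.6, 271.1, 9.8]
tool_rot: [-0.001, 0.707, 0.707, -0.001]
contact_force: [0.1, -1.1, -0.2]
width: 38.6
```

Run:
```python
from h import *
f=wgrab("w4");s=f["s"];print(s["ee_pos"],s["width"],s["contact_force"],s["joint_pos"])
P=wpts(f);z=P[...,2];T=f["tool_from_camera"]
d=f["img"].max(2)
for u in (280,290,300,345,355,365):
    print(u,[(v,P[v,u].round(0).tolist()) for v in range(214,262,4)])
```

```text
[580.64443657 271.06811673   9.75398463] 38.57864324606487 [ 0.10142382 -1.14223034 -0.17412763] [3.29022148e-01 6.37856846e-01 1.59113326e+00 3.56901860e-05
 9.15647204e-01 3.28940758e-01]
280 [(214, [557.0, 278.0, 4.0]), (218, [557.0, 276.0, 5.0]), (222, [557.0, 273.0, 5.0]), (226, [557.0, 271.0, 5.0]), (230, [561.0, 281.0, 36.0]), (234, [561.0, 280.0, 38.0]), (238, [561.0, 278.0, 38.0]), (242, [561.0, 276.0, 38.0]), (246, [562.0, 276.0, 44.0]), (250, [562.0, 274.0, 44.0]), (254, [562.0, 272.0, 44.0]), (258, [562.0, 270.0, 44.0])]
290 [(214, [565.0, 284.0, 20.0]), (218, [564.0, 282.0, 20.0]), (222, [564.0, 279.0, 21.0]), (226, [564.0, 277.0, 20.0]), (230, [564.0, 275.0, 21.0]), (234, [564.0, 272.0, 20.0]), (238, [564.0, 270.0, 21.0]), (242, [564.0, 268.0, 21.0]), (246, [564.0, 265.0, 20.0]), (250, [564.0, 263.0, 20.0]), (254, [564.0, 261.0, 21.0]), (258, [562.0, 250.0, 4.0])]
300 [(214, [570.0, 284.0, 21.0]), (218, [570.0, 282.0, 21.0]), (222, [570.0, 279.0, 20.0]), (226, [570.0, 277.0, 20.0]), (230, [570.0, 275.0, 21.0]), (234, [570.0, 273.0, 21.0]), (238, [569.0, 270.0, 20.0]), (
[... 499 characters left out ...]
5 [(214, [599.0, 284.0, 21.0]), (218, [599.0, 282.0, 21.0]), (222, [599.0, 280.0, 21.0]), (226, [599.0, 277.0, 20.0]), (230, [599.0, 274.0, 20.0]), (234, [599.0, 273.0, 21.0]), (238, [599.0, 270.0, 19.0]), (242, [599.0, 268.0, 21.0]), (246, [599.0, 266.0, 22.0]), (250, [599.0, 263.0, 21.0]), (254, [599.0, 261.0, 20.0]), (258, [600.0, 258.0, 20.0])]
365 [(214, [606.0, 278.0, 4.0]), (218, [606.0, 276.0, 4.0]), (222, [606.0, 273.0, 5.0]), (226, [604.0, 277.0, 21.0]), (230, [602.0, 281.0, 37.0]), (234, [601.0, 281.0, 41.0]), (238, [601.0, 282.0, 46.0]), (242, [600.0, 281.0, 49.0]), (246, [600.0, 279.0, 50.0]), (250, [600.0, 278.0, 52.0]), (254, [600.0, 276.0, 51.0]), (258, [600.0, 274.0, 51.0])]
```

{"op": "apply_moves", "data": {"commands": [0, 0.0015, 0.005, 0, 0, 0, 45, 0, 0.0015, 0.005, 0, 0, 0, 45]}}

```text
time_s: 3.12
ee_pos: [583.6, 271.4, 5.7]
tool_rot: [-0.0, 0.707, 0.707, -0.0]
contact_force: [0.5, 0.5, -0.2]
width: 38.3
```

{"op": "apply_moves", "data": {"commands": [0, 0, 0, 0, 0, 0, 10, 0, 0, 0, 0, 0, 0, 10, 0, 0, 0, 0, 0, 0, 10, 0, 0, 0, 0, 0, 0, 10, 0, 0, 0, 0, 0, 0, 10], "squeeze": 40}}

```text
time_s: 3.53
ee_pos: [583.6, 271.5, 6.5]
tool_rot: [0.0, 0.707, 0.707, 0.0]
contact_force: [-0.2, 0.2, 1.1]
width: 14.6
```

Gripped at width 14.6. Lifting and carrying toward the lid.

{"op": "apply_moves", "data": {"commands": [0, 0, -0.03, 0, 0, 0, 10, 0, 0, -0.07, 0, 0, 0, 10, 0, 0, -0.11, 0, 0, 0, 10, 0, 0, -0.15, 0, 0, 0, 10, 0, 0, -0.19, 0, 0, 0, 10]}}

```text
time_s: 3.95
ee_pos: [582.9, 271.3, 198.1]
tool_rot: [-0.0, 0.707, 0.707, -0.0]
contact_force: [0.9, 0.3, -1.2]
width: 14.0
```

{"op": "apply_moves", "data": {"commands": [-0.02, 0, -0.03, 0, 0, 0, 10, -0.05, 0, -0.06, 0, 0, 0, 10, -0.085, 0, -0.08, 0, 0, 0, 10, -0.12, 0, -0.1, 0, 0, 0, 10, -0.16, 0, -0.1, 0, 0, 0, 10]}}

```text
time_s: 4.37
ee_pos: [585.6, 111.1, 301.3]
tool_rot: [0.002, 0.707, 0.708, 0.003]
contact_force: [1.2, -0.3, -0.2]
width: 14.2
```

{"op": "apply_moves", "data": {"commands": [-0.04, 0, 0, 0, 0, 0, 10, -0.08, 0, 0, 0, 0, 0, 10, -0.12, 0, 0, 0, 0, 0, 10, -0.16, 0, 0, 0, 0, 0, 10, -0.2, 0, 0, 0, 0, 0, 10]}}

```text
time_s: 4.78
ee_pos: [582.8, -90.3, 296.3]
tool_rot: [-0.0, 0.707, 0.707, 0.0]
contact_force: [0.9, 0.2, -0.2]
width: 14.4
```

{"op": "apply_moves", "data": {"commands": [-0.04, 0, 0, 0, 0, 0, 10, -0.08, 0, 0, 0, 0, 0, 10, -0.12, 0, 0, 0, 0, 0, 10, -0.155, 0, 0, 0, 0, 0, 10, -0.175, 0, 0, 0, 0, 0, 10]}}

```text
time_s: 5.2
ee_pos: [582.8, -267.6, 296.0]
tool_rot: [0.0, 0.708, 0.706, -0.001]
contact_force: [0.7, -0.3, -1.1]
width: 14.2
```

{"op": "apply_moves", "data": {"commands": [0, 0, 0, 0, 0, 0, 10, 0, 0, 0, 0, 0, 0, 10, 0, 0, 0, 0, 0, 0, 10]}}

```text
time_s: 5.45
ee_pos: [583.2, -262.7, 296.0]
tool_rot: [-0.001, 0.707, 0.707, 0.0]
contact_force: [0.2, -0.2, 0.5]
width: 14.2
```

Run:
```python
from h import *
np.set_printoptions(precision=1,suppress=True)
f=wgrab("w5");s=f["s"];e=s["ee_pos"];print(e,s["width"],s["contact_force"],f["o"])
P=wpts(f);z=P[...,2];g=f["img"].astype(int)
m=(z>144)&(z<153)&(np.ptp(g,axis=2)<40)&(P[...,1]<-60)&(P[...,0]>465)
k,l,st,c=cv2.connectedComponentsWithStats(m.astype(np.uint8));i=1+np.argmax(st[1:,4]);q=P[l==i]
print("lid",st[i],cv2.minAreaRect(q[:,:2].astype(np.float32)),np.median(q[:,2]))
for lo,hi in((156,168),):
    m=(z>lo)&(z<hi)&(np.hypot(P[...,0]-585,P[...,1]+234)<50)
    k,l,st,c=cv2.connectedComponentsWithStats(m.astype(np.uint8))
    for i in range(1,k):
        if st[i,4]>60:
            q=P[l==i];print("ring",st[i],q.mean(0),cv2.minEnclosingCircle(q[:,:2].astype(np.float32)),np.median(q[:,2]))
            ell=cv2.fitEllipse(np.argwhere(l==i)[:,::-1].astype(np.float32));
            a=q[:,:2];A=np.c_[2*a,np.ones(len(a))];x=np.linalg.lstsq(A,(a**2).sum(1),rcond=None)[0];print("circfit",x[:2],np.sqrt(x[2]+x[0]**2+x[1]**2))
# filter in hand, tool coordinates relative
D=P-e
for lo,hi in((10,17),(17,22),):
    m=(D[...,2]>lo)&(D[...,2]<hi)&(np.hypot(D[...,0],D[...,1])<35)&(g.max(2)>0)
    q=D[m]; print("disc",lo,m.sum(),q.min(0) if len(q) else 0,q.max(0) if len(q) else 0)
np.savez("w5.npz",P=P,img=f["img"],e=e)
```

```text
[ 583.2 -262.7  296. ] 14.201486166320516 [ 0.2 -0.2  0.5] [ 583.3 -197.3  459.3]
lid [  207    36   209   216 30847] ((571.9883422851562, -234.22218322753906), (219.84429931640625, 224.939697265625), 3.0792481899261475) 147.60443218674118
ring [294 117  62  63 973] [ 586.9 -233.7  161.1] ((586.5026245117188, -233.5057373046875), 31.03911590576172) 161.32520203162215
circfit [ 586.6 -233.4] 28.048807416940033
disc 10 2457 [-22.7 -21.9  10. ] [22.8 23.5 17. ]
disc 17 92 [-7.   3.4 17. ] [ 7.2  8.6 21.9]
```

View pics/w5.png

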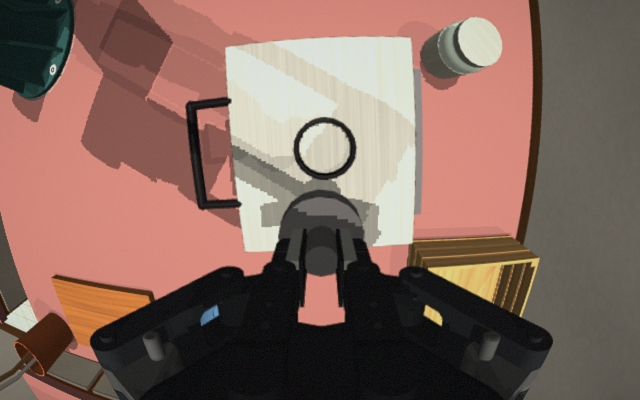

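The picture shows the collar at (325,148), the bar at (195,155), and the filter held with its disc at (321,225). Collar centre is (586.6, -233.4), and the filter centre sits about (0, +0.6) from the TCP. Next I move above the collar and average several readings.

{"op": "apply_moves", "data": {"commands": [0.0285, 0.0033, 0, 0, 0, 0, 10, 0.0285, 0.0033, 0.04, 0, 0, 0, 10, 0.0285, 0.0033, 0.08, 0, 0, 0, 10, 0.0285, 0.0033, 0.115, 0, 0, 0, 10, 0.0285, 0.0033, 0.115, 0, 0, 0, 10]}}

```text
time_s: 5.92
ee_pos: [581.9, -230.5, 174.3]
tool_rot: [-0.006, 0.706, 0.708, -0.002]
contact_force: [-2.4, 1.4, -1.4]
width: 14.2
```

{"op": "apply_moves", "data": {"commands": [0, 0, 0, 0, 0, 0, 10, 0, 0, 0, 0, 0, 0, 10, 0, 0, 0, 0, 0, 0, 10]}}

```text
time_s: 6.17
ee_pos: [588.9, -235.6, 184.4]
tool_rot: [0.002, 0.707, 0.707, 0.001]
contact_force: [-0.4, -0.5, 0.3]
width: 14.6
```

```bash
cat >> h.py <<'E'
def circ(a):
    A=np.c_[2*a,np.ones(len(a))];x=np.linalg.lstsq(A,(a**2).sum(1),rcond=None)[0];return x[:2],np.sqrt(x[2]+x[0]**2+x[1]**2)
E
python3 - <<'E'
from h import *
np.set_printoptions(precision=2,suppress=True)
for n in range(3):
    f=wgrab("w6");s=f["s"];e=s["ee_pos"];print(e,s["tool_rot"],s["width"])
    P=wpts(f);z=P[...,2];D=P-e;r=np.hypot(P[...,0]-586.6,P[...,1]+233.4)
    m=(D[...,2]>12)&(D[...,2]<18)&(np.hypot(D[...,0],D[...,1])<28)
    q=P[m];zt=np.median(q[:,2])
    hull=cv2.convexHull(q[:,:2].astype(np.float32))[:,0];h=hull[hull[:,1]>e[1]-3];print("disc",m.sum(),"ztop",zt,circ(h),q.min(0)[:2],q.max(0)[:2])
    m=(z>155)&(z<166)&(r<36)&(f["img"].max(2)<110);q=P[m];
    if len(q)>20:
        hull=cv2.convexHull(q[:,:2].astype(np.float32))[:,0];h=hull[hull[:,1]>-240];print("ring",m.sum(),np.median(q[:,2]),circ(h),q.min(0),q.max(0))
E
```

```text
[ 588.86 -235.63  184.41] [0.   0.71 0.71 0.  ] 14.561337396573382
disc 2407 ztop 198.52208887972552 (array([ 588.82, -234.85]), np.float64(22.68672421914575)) [ 566.08 -258.08] [ 611.64 -212.1 ]
ring 1370 161.3459246842089 (array([ 586.47, -233.27]), np.float64(30.577244889673974)) [ 555.41 -248.59  155.01] [ 617.   -202.59  163.46]
[ 588.75 -235.74  184.34] [0.   0.71 0.71 0.  ] 14.352841057091023
disc 2406 ztop 198.4385816993061 (array([ 588.67, -234.95]), np.float64(22.768067811797057)) [ 565.83 -257.39] [ 611.6  -212.29]
ring 1368 161.34717710835372 (array([ 586.5 , -233.33]), np.float64(30.641000706456076)) [ 555.49 -248.89  155.01] [ 617.26 -202.57  163.53]
[ 588.43 -235.74  184.04] [0.   0.71 0.71 0.  ] 14.307439746466954
disc 2404 ztop 198.13569252698403 (array([ 588.44, -235.  ]), np.float64(22.68614072369443)) [ 565.75 -258.16] [ 611.18 -212.19]
ring 1375 161.3780668482024 (array([ 586.48, -233.05]), np.float64(30.44213024112843)) [ 556.33 -246.87  155.05] [ 616.94 -202.55  163.55]
```

{"op": "apply_moves", "data": {"commands": [0, 0, 0, 0, 0, 0, 10, 0, 0, 0, 0, 0, 0, 10, 0, 0, 0, 0, 0, 0, 10, 0, 0, 0, 0, 0, 0, 10, 0, 0, 0, 0, 0, 0, 10]}}

```text
time_s: 6.73
ee_pos: [586.7, -235.1, 181.3]
tool_rot: [-0.0, 0.707, 0.707, -0.0]
contact_force: [0.2, -0.4, -1.2]
width: 14.1
```

Run:
```python
from h import *
np.set_printoptions(precision=2,suppress=True)
for i in range(3): f=cams.grab_frame("scene");s=env.read_state();print(s["ee_pos"],s["contact_force"])
```

```text
[ 586.69 -234.99  181.18] [-0.9   0.09 -1.08]
[ 586.72 -235.03  181.17] [ 0.44 -0.01 -0.53]
[ 586.71 -234.99  181.14] [-0.11 -0.16 -0.57]
```

{"op": "apply_moves", "data": {"commands": [0.001, 0, 0.006, 0, 0, 0, 10, 0.001, 0, 0.012, 0, 0, 0, 10, 0.001, 0, 0.014, 0, 0, 0, 10, 0.001, 0, 0.014, 0, 0, 0, 10, 0.001, 0, 0.014, 0, 0, 0, 10]}}

```text
time_s: 7.3
ee_pos: [586.5, -233.9, 166.7]
tool_rot: [-0.001, 0.707, 0.707, -0.0]
contact_force: [0.3, -0.8, 0.3]
width: 14.6
```

{"op": "apply_moves", "data": {"commands": [0, 0, 0.003, 0, 0, 0, 10, 0, 0, 0.006, 0, 0, 0, 10, 0, 0, 0.009, 0, 0, 0, 10, 0, 0, 0.012, 0, 0, 0, 10, 0, 0, 0.012, 0, 0, 0, 10]}}

```text
time_s: 7.72
ee_pos: [586.3, -233.7, 154.4]
tool_rot: [-0.001, 0.707, 0.707, -0.0]
contact_force: [0.4, 0.7, -0.4]
width: 14.1
```

{"op": "apply_moves", "data": {"commands": [0, 0, 0.002, 0, 0, 0, 10, 0, 0, 0.004, 0, 0, 0, 10, 0, 0, 0.004, 0, 0, 0, 10, 0, 0, 0.004, 0, 0, 0, 10]}}

```text
time_s: 8.05
ee_pos: [586.7, -234.0, 151.2]
tool_rot: [-0.0, 0.707, 0.707, -0.0]
contact_force: [-0.2, 0.1, -0.4]
width: 14.0
```

Run:
```python
from h import *
np.set_printoptions(precision=2,suppress=True)
f=wgrab("w7");s=f["s"];e=s["ee_pos"];print(e,s["contact_force"])
P=wpts(f);z=P[...,2];r=np.hypot(P[...,0]-586.5,P[...,1]+233.3)
m=(r<22)&(r>10)&(P[...,1]>-225);print("disc top",np.percentile(z[m],[5,50,95]))
m=(r<31)&(r>26)&(P[...,1]>-225);print("ring top",np.percentile(z[m],[5,50,95]))
```

```text
[ 586.69 -233.97  151.16] [-0.21  0.12 -0.39]
disc top [165.21 253.17 273.38]
ring top [149.67 260.98 275.07]
```

{"op": "apply_moves", "data": {"commands": [0, 0, 0.001, 0, 0, 0, 10, 0, 0, 0.0015, 0, 0, 0, 10, 0, 0, 0.0015, 0, 0, 0, 10]}}

```text
time_s: 8.35
ee_pos: [586.7, -234.0, 149.7]
tool_rot: [-0.0, 0.707, 0.707, -0.0]
contact_force: [-0.2, -0.4, 0.2]
width: 14.1
```

{"op": "apply_moves", "data": {"commands": [0, 0, 0, 0, 0, 0, 40, 0, 0, 0, 0, 0, 0, 40, 0, 0, 0, 0, 0, 0, 40, 0, 0, 0, 0, 0, 0, 40, 0, 0, 0, 0, 0, 0, 40]}}

```text
time_s: 8.77
ee_pos: [586.8, -234.0, 149.8]
tool_rot: [0.0, 0.707, 0.707, -0.0]
contact_force: [-0.4, 0.6, 0.5]
width: 34.4
```

{"op": "apply_moves", "data": {"commands": [0, 0, -0.02, 0, 0, 0, 40, 0, 0, -0.06, 0, 0, 0, 40, -0.015, 0, -0.1, 0, 0, 0, 40, -0.03, 0, -0.14, 0, 0, 0, 40, -0.03, 0, -0.14, 0, 0, 0, 40]}}

```text
time_s: 9.18
ee_pos: [590.7, -268.5, 298.8]
tool_rot: [0.007, 0.707, 0.707, 0.001]
contact_force: [1.6, -0.8, 0.7]
width: 33.9
```

{"op": "apply_moves", "data": {"commands": [0, 0, 0, 0, 0, 0, 40, 0, 0, 0, 0, 0, 0, 40, 0, 0, 0, 0, 0, 0, 40, 0, 0, 0, 0, 0, 0, 40, 0, 0, 0, 0, 0, 0, 40]}}

```text
time_s: 9.6
ee_pos: [586.0, -263.2, 288.1]
tool_rot: [-0.002, 0.707, 0.707, -0.0]
contact_force: [0.6, 0.5, -1.1]
width: 34.1
```

Run:
```python
from h import *
np.set_printoptions(precision=2,suppress=True)
f=wgrab("w8");s=f["s"];e=s["ee_pos"];print(e,s["contact_force"],s["width"])
P=wpts(f);z=P[...,2];r=np.hypot(P[...,0]-586.5,P[...,1]+233.3)
m=(r<20)&(r>11);print("disc top",np.percentile(z[m],[5,50,95]))
q=P[m&(abs(z-164)<8)];A=np.c_[q[:,:2]-[586.5,-233.3],np.ones(len(q))];print("tilt",np.linalg.lstsq(A,q[:,2],rcond=None)[0])
m=(r<30.5)&(r>27);print("ring top",np.percentile(z[m],[5,50,95]))
m=(r<20)&(z>180)&(z<196);q=P[m];print("tab",circ(cv2.convexHull(q[:,:2].astype(np.float32))[:,0]),np.median(q[:,2]))
g=f["img"].max(2)
m=(g<70)&(z>130)&(z<170)&(P[...,0]<475)&(P[...,0]>410)&(abs(P[...,1]+235)<90);q=P[m]
print("handle",m.sum(),cv2.minAreaRect(q[:,:2].astype(np.float32)))
b=q[(q[:,2]>145)]
yy=[b[abs(b[:,1]-y)<4] for y in range(-275,-190,12)]
for y,k in zip(range(-275,-190,12),yy):
    k=k[k[:,0]<462]
    if len(k): print(y,len(k),k[:,0].min(),k[:,0].max(),k[:,2].max(),np.median(k[:,2]))
```

```text
[ 586.02 -263.19  288.08] [ 0.59  0.51 -1.12] 34.095782606692616
disc top [163.44 403.78 411.63]
tilt [  0.    -0.   163.67]
ring top [161.01 347.59 410.62]
tab (array([ 586.73, -233.32]), np.float64(7.759301452150834)) 189.57592587711298
handle 1401 ((457.3375244140625, -239.91909790039062), (119.2335433959961, 35.07449722290039), 89.93429565429688)
-275 68 444.18956536549274 455.4461122977366 150.3398238015983 148.77211900630112
-263 68 443.76431105086476 454.4011919628491 150.8665073211585 148.5960876042497
-251 72 442.86244516723207 454.3289624386249 151.10084064033782 148.54047058465534
-239 72 442.59342848786906 452.3083561831142 150.5269343784429 148.87817846166485
-227 74 442.0940652031801 452.7475677154422 151.6579188493523 148.6870868258291
-215 72 441.84014060161115 452.10855588152157 151.87598765164245 148.62751668787124
-203 76 440.4615093180704 451.1643856984948 150.6930103448213 148.87100027220635
-191 101 439.8579331433078 461.6286101501104 151.26399834400667 148.5279148308236
```

View pics/w8.png

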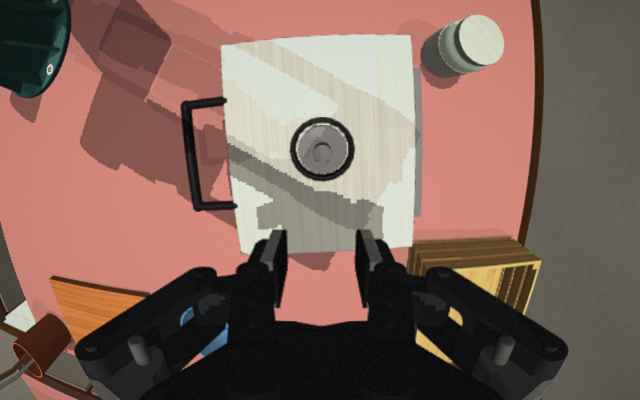

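The picture shows the filter in the collar at (322,149). Disc top is flat at 163.7 (tilt 0), centre (586.7, -233.3) against collar (586.5, -233.3). Bar middle is about (447, -240.5), yaw 0.05. Now to the bar.

{"op": "apply_moves", "data": {"commands": [0.006, -0.035, 0, 0, 0, -3, 40, 0.012, -0.07, 0, 0, 0, -3, 40, 0.018, -0.105, 0, 0, 0, -3, 40, 0.0235, -0.139, 0.02, 0, 0, -3, 40, 0.0235, -0.139, 0.05, 0, 0, -3, 40]}}

```text
time_s: 10.07
ee_pos: [443.5, -239.4, 241.3]
tool_rot: [0.001, 0.688, 0.725, -0.001]
contact_force: [-0.1, -0.7, -0.1]
width: 34.0
```

{"op": "apply_moves", "data": {"commands": [0, 0, 0.03, 0, 0, 0, 40, 0, 0, 0.055, 0, 0, 0, 40, 0, 0, 0.055, 0, 0, 0, 40, 0, 0, 0.055, 0, 0, 0, 40, 0, 0, 0.055, 0, 0, 0, 40]}}

```text
time_s: 10.48
ee_pos: [448.6, -241.0, 185.8]
tool_rot: [0.001, 0.688, 0.725, 0.0]
contact_force: [0.6, -0.3, 0.8]
width: 34.0
```

{"op": "apply_moves", "data": {"commands": [0, 0, 0, 0, 0, 0, 40, 0, 0, 0, 0, 0, 0, 40, 0, 0, 0, 0, 0, 0, 40, 0, 0, 0, 0, 0, 0, 40, 0, 0, 0, 0, 0, 0, 40]}}

```text
time_s: 10.9
ee_pos: [448.0, -240.7, 185.3]
tool_rot: [0.0, 0.688, 0.725, 0.0]
contact_force: [0.2, -0.3, -0.7]
width: 34.1
```

Run:
```python
from h import *
np.set_printoptions(precision=1,suppress=True)
f=wgrab("w9");s=f["s"];e=s["ee_pos"];print(e,s["tool_rot"],s["contact_force"],s["width"],s["joint_pos"])
P=wpts(f);z=P[...,2];g=f["img"].max(2)
w,x,y,zz=s["tool_rot"];R=Rn.from_quat([x,y,zz,w]).as_matrix();T=(P-e)@R  # tool coords
for a,b in((18,25),(25,35),(35,50),(50,70)):
    m=(g<110)&(-T[...,2]>a)&(-T[...,2]<b)&(abs(T[...,0])<14)&(abs(T[...,1])<110);q=T[m]
    print("grip",a,m.sum(),q.min(0) if len(q) else 0,q.max(0) if len(q) else 0)
m=(g<70)&(z>144)&(z<154)&(P[...,0]<460)&(P[...,0]>430)
b=P[m]
for y in range(-290,-185,8):
    k=b[abs(b[:,1]-y)<4]
    if len(k): print(y,len(k),k[:,0].min(),k[:,0].max(),k[:,2].max())
```

```text
[ 448.  -240.7  185.3] [0.  0.7 0.7 0. ] [ 0.2 -0.3 -0.7] 34.091018624731475 [-0.6  0.3  1.7 -0.   1.2 -0.7]
grip 18 60 [ -6.6 -17.4 -25. ] [  8.9  17.2 -21.3]
grip 25 544 [-12.5 -30.6 -35. ] [ 10.8  30.7 -25. ]
grip 35 1185 [-11.3 -30.7 -50. ] [ 11.2  30.6 -35. ]
grip 50 2404 [-12.2 -49.  -70. ] [ 13.5  48.1 -50. ]
-290 185 443.88544994914974 459.8803197819597 150.62481607476064
-282 148 443.541071421663 454.2117005033259 150.508523485453
-274 143 443.24008459961453 453.6884270660357 151.23961232840637
-266 152 442.91072834281795 453.26415306059334 151.48360175841708
-258 158 442.591360432256 452.7942304697805 150.77363423232524
-250 173 441.4458857604036 452.31825977927684 151.09342013261318
-242 177 441.13680203195094 452.4214687308393 151.08812766761
-234 190 440.8088153964362 451.91279860974487 151.11016738140373
-226 194 440.43203817326764 451.58963968146605 151.2933678726585
-218 201 440.1075833116527 451.21369061556237 151.45323653514592
-210 202 439.7395579637524 450.72800078951377 151.60889553418818
-202 209 439.38050227939453 450.2776038584735 150.5512238849684
-194 211 438.97786227193933 451.36938060236884 151.6432003837367
-186 401 438.6759350175821 459.95361950828004 150.85517317883466
```

{"op": "apply_moves", "data": {"commands": [0, -0.001, 0.025, 0, 0, 0, 40, 0, -0.001, 0.05, 0, 0, 0, 40, 0, -0.001, 0.074, 0, 0, 0, 40, 0, -0.001, 0.074, 0, 0, 0, 40, 0, -0.001, 0.074, 0, 0, 0, 40]}}

```text
time_s: 11.37
ee_pos: [445.8, -239.9, 110.1]
tool_rot: [-0.002, 0.688, 0.725, -0.0]
contact_force: [-0.4, 0.8, -0.3]
width: 33.9
```

{"op": "apply_moves", "data": {"commands": [0, 0, 0, 0, 0, 0, 2, 0, 0, 0, 0, 0, 0, 2, 0, 0, 0, 0, 0, 0, 2, 0, 0, 0, 0, 0, 0, 2, 0, 0, 0, 0, 0, 0, 2], "squeeze": 50}}

```text
time_s: 11.78
ee_pos: [446.8, -241.3, 112.3]
tool_rot: [0.001, 0.688, 0.726, -0.0]
contact_force: [-4.9, -1.4, 6.8]
width: 9.9
```

Run:
```python
from h import *
np.set_printoptions(precision=3,suppress=True)
f=cams.grab_frame("scene");s=env.read_state();print(s["ee_pos"],s["tool_rot"],s["contact_force"],s["width"])
# plan: hinge and arc in tool axes of now; bar sits bz above TCP
w,x,y,z=s["tool_rot"];R=Rn.from_quat([x,y,z,w]).as_matrix();e=s["ee_pos"];yaw=0.05
cx=np.array([np.cos(yaw),np.sin(yaw),0]);cy=np.array([-np.sin(yaw),np.cos(yaw),0])
bar=np.array([e[0],e[1],144.]);h=bar+235*cx-[0,0,4];off=e-bar;print("off",off,"axis in tool",R.T@cy)
for a in range(0,51,2):
    Q=Rn.from_rotvec(cy*np.radians(a)).as_matrix();b=h+Q@(bar-h);t=Rn.from_rotvec(cy*np.radians(a*.92)).as_matrix()
    print(a,R.T@(b+t@off-e),round(a*.92,1))
```

```text
[ 446.884 -241.36   112.319] [ 0.001  0.688  0.726 -0.   ] [-4.91  -1.413  7.469] 9.854890797202122
off [  0.      0.    -31.681] axis in tool [ 1.     0.003 -0.002]
0 [0. 0. 0.] 0.0
2 [-0.013 -0.73  -8.216] 1.8
4 [ -0.027  -1.172 -16.449] 3.7
6 [ -0.042  -1.327 -24.69 ] 5.5
8 [ -0.058  -1.195 -32.928] 7.4
10 [ -0.074  -0.776 -41.154] 9.2
12 [ -0.092  -0.07  -49.358] 11.0
14 [ -0.11    0.92  -57.529] 12.9
16 [ -0.128   2.195 -65.658] 14.7
18 [ -0.148   3.752 -73.735] 16.6
20 [ -0.168   5.589 -81.75 ] 18.4
22 [ -0.188   7.703 -89.693] 20.2
24 [ -0.21   10.093 -97.555] 22.1
26 [  -0.231   12.754 -105.326] 23.9
28 [  -0.254   15.684 -112.996] 25.8
30 [  -0.277   18.878 -120.558] 27.6
32 [  -0.3     22.333 -128.001] 29.4
34 [  -0.324   26.044 -135.316] 31.3
36 [  -0.348   30.006 -142.495] 33.1
38 [  -0.373   34.215 -149.529] 35.0
40 [  -0.398   38.666 -156.409] 36.8
42 [  -0.424   43.352 -163.128] 38.6
44 [  -0.45    48.267 -169.676] 40.5
46 [  -0.476   53.407 -176.047] 42.3
48 [  -0.502   58.764 -182.233] 44.2
50 [  -0.529   64.331 -188.226] 46.0
```

Run:
```python
from h import *
cs=lambda d:(np.cos(np.radians(d)),np.sin(np.radians(d)))
def tcp(a,k=.92): # plane coords (X along caddy x, Z up); bar->TCP offset 31.7 down
    c,s=cs(a);b=np.array([-235*c+4*s,235*s+4*c]);c,s=cs(a*k);return b+31.7*np.array([-s,-c])
for a0 in range(0,50,10):
    c,s=cs(a0*.92);ty=np.array([c,-s]);tz=np.array([-s,-c])
    print(a0,[( round((tcp(a)-tcp(a0))@ty,1),round((tcp(a)-tcp(a0))@tz,1),round((a-a0)*.92,1)) for a in range(a0+2,a0+11,2)])
```

```text
0 [(np.float64(-0.7), np.float64(-8.2), 1.8), (np.float64(-1.2), np.float64(-16.4), 3.7), (np.float64(-1.3), np.float64(-24.7), 5.5), (np.float64(-1.2), np.float64(-32.9), 7.4), (np.float64(-0.8), np.float64(-41.2), 9.2)]
10 [(np.float64(-0.6), np.float64(-8.2), 1.8), (np.float64(-1.0), np.float64(-16.4), 3.7), (np.float64(-1.0), np.float64(-24.7), 5.5), (np.float64(-0.8), np.float64(-32.9), 7.4), (np.float64(-0.2), np.float64(-41.1), 9.2)]
20 [(np.float64(-0.5), np.float64(-8.2), 1.8), (np.float64(-0.7), np.float64(-16.4), 3.7), (np.float64(-0.7), np.float64(-24.6), 5.5), (np.float64(-0.3), np.float64(-32.8), 7.4), (np.float64(0.3), np.float64(-41.0), 9.2)]
30 [(np.float64(-0.4), np.float64(-8.2), 1.8), (np.float64(-0.5), np.float64(-16.4), 3.7), (np.float64(-0.3), np.float64(-24.6), 5.5), (np.float64(0.1), np.float64(-32.8), 7.4), (np.float64(0.9), np.float64(-40.9), 9.2)]
40 [(np.float64(-0.3), np.float64(-8.2), 1.8), (np.float64(-0.3), np.float64(-16.4), 3.7), (np.float64(0.0), np.float64(-24.6), 5.5), (np.float64(0.6), np.float64(-32.7), 7.4), (np.float64(1.5), np.float64(-40.9), 9.2)]
```

{"op": "apply_moves", "data": {"commands": [0, -0.0007, -0.0082, 1.8, 0, 0, 2, 0, -0.0012, -0.0164, 3.7, 0, 0, 2, 0, -0.0013, -0.0247, 5.5, 0, 0, 2, 0, -0.0012, -0.0329, 7.4, 0, 0, 2, 0, -0.0008, -0.0412, 9.2, 0, 0, 2]}}

```text
time_s: 12.25
ee_pos: [445.9, -241.4, 153.2]
tool_rot: [-0.055, 0.686, 0.723, -0.059]
contact_force: [-0.9, -2.7, -3.1]
width: 9.9
```

```bash
cat > lid.py <<'E'
from h import *
np.set_printoptions(precision=2,suppress=True)
s=env.read_state();print(s["time_s"],s["ee_pos"],s["contact_force"],s["torque"],s["width"],s["joint_pos"])
w,x,y,z=s["tool_rot"];R=Rn.from_quat([x,y,z,w]).as_matrix();e=s["ee_pos"]
cx=np.array([np.cos(.05),np.sin(.05),0]);b=e-31.7*R[:,2];h=np.array([446.9,-241.4,140])+235*cx
v=b-h;print("bar",b,"radius",np.hypot(v@cx,v[2]),"angle",np.degrees(np.arctan2(v[2],-v@cx))-0.98,"tool tilt",np.degrees(np.arctan2(-R[:,2]@cx,-R[2,2])))
E
python3 lid.py
```

```text
12.25 [ 445.86 -241.36  153.17] [-0.94 -2.68 -3.15] [-0.47  0.24  0.04] 9.947573405316891 [-0.56  0.37  1.67 -0.1   1.24 -0.57]
bar [ 450.96 -241.04  184.45] radius 235.1671801884071 angle 9.915416964604308 tool tilt 9.281621635074886
```

Tracking well; continuing.

{"op": "apply_moves", "data": {"commands": [0, -0.0006, -0.0082, 1.8, 0, 0, 2, 0, -0.001, -0.0164, 3.7, 0, 0, 2, 0, -0.001, -0.0247, 5.5, 0, 0, 2, 0, -0.0008, -0.0329, 7.4, 0, 0, 2, 0, -0.0002, -0.0411, 9.2, 0, 0, 2]}}

```text
time_s: 12.67
ee_pos: [452.1, -241.1, 193.8]
tool_rot: [-0.11, 0.68, 0.716, -0.117]
contact_force: [-3.2, -2.7, -0.7]
width: 9.4
```

{"op": "apply_moves", "data": {"commands": [0, -0.0005, -0.0082, 1.8, 0, 0, 2, 0, -0.0007, -0.0164, 3.7, 0, 0, 2, 0, -0.0007, -0.0246, 5.5, 0, 0, 2, 0, -0.0003, -0.0328, 7.4, 0, 0, 2, 0, 0.0003, -0.041, 9.2, 0, 0, 2]}}

```text
time_s: 13.08
ee_pos: [465.2, -240.3, 232.6]
tool_rot: [-0.164, 0.669, 0.704, -0.174]
contact_force: [-2.9, -3.7, -0.1]
width: 10.0
```

```bash
python3 lid.py
```

```text
13.0833 [ 465.19 -240.31  232.56] [-2.85 -3.67 -0.1 ] [-0.48  0.3   0.26] 9.95275994008841 [-0.44  0.5   1.33 -0.23  1.74 -0.48]
bar [ 479.91 -239.5   260.62] radius 235.2149477416688 angle 29.87051234671405 tool tilt 27.72647557954074
```

{"op": "apply_moves", "data": {"commands": [0, -0.0004, -0.0082, 1.8, 0, 0, 2, 0, -0.0005, -0.0164, 3.7, 0, 0, 2, 0, -0.0003, -0.0246, 5.5, 0, 0, 2, 0, 0.0001, -0.0328, 7.4, 0, 0, 2, 0, 0.0009, -0.0409, 9.2, 0, 0, 2]}}

```text
time_s: 13.5
ee_pos: [484.8, -239.3, 268.5]
tool_rot: [-0.218, 0.653, 0.688, -0.23]
contact_force: [-3.5, -3.7, -0.9]
width: 10.0
```

{"op": "apply_moves", "data": {"commands": [0, -0.0003, -0.0082, 1.8, 0, 0, 2, 0, -0.0003, -0.0164, 3.7, 0, 0, 2, 0, 0, -0.0246, 5.5, 0, 0, 2, 0, 0.0006, -0.0327, 7.4, 0, 0, 2, 0, 0.0015, -0.0409, 9.2, 0, 0, 2]}}

```text
time_s: 13.92
ee_pos: [510.5, -237.9, 300.6]
tool_rot: [-0.269, 0.634, 0.667, -0.285]
contact_force: [-3.8, -4.8, 1.6]
width: 10.0
```

{"op": "apply_moves", "data": {"commands": [0, 0, 0, 0, 0, 0, 2, 0, 0, 0, 0, 0, 0, 2, 0, 0, 0, 0, 0, 0, 2, 0, 0, 0, 0, 0, 0, 2, 0, 0, 0, 0, 0, 0, 2]}}

```text
time_s: 14.33
ee_pos: [510.6, -237.9, 300.4]
tool_rot: [-0.268, 0.634, 0.667, -0.284]
contact_force: [-3.8, -3.3, 2.8]
width: 9.7
```

```bash
python3 lid.py
python3 - <<'E'
from h import *
np.set_printoptions(precision=2,suppress=True)
h=np.array([446.9,-241.4,140])+235*np.array([np.cos(.05),np.sin(.05),0]);cx=np.array([np.cos(.05),np.sin(.05),0]);cy=np.array([-np.sin(.05),np.cos(.05),0])
for n in("scene","side"):
    f=cams.grab_frame(n);P=pts(f)-h;X=P@cx;Y=P@cy;Z=P[...,2]
    cv2.imwrite(f"pics/{n}9.png",f["img"][...,::-1])
    m=(abs(Y)<105)&(X<-20)&(X>-130)&(abs(np.degrees(np.arctan2(Z,-X))-52)<9)&(f["img"].min(2)>90)
    if m.sum()>50:
        a,b=np.polyfit(X[m],Z[m],1);print(n,m.sum(),"lid angle",np.degrees(np.arctan(-a)))
f=wgrab("w10")
a=np.hstack([cv2.resize(cv2.imread(f"pics/{n}9.png")[y:y+160,x:x+160],(400,400)) for n,x,y in(("scene",180,90),("side",280,130))])
cv2.imwrite("pics/m9.png",a)
E
```

```text
14.3333 [ 510.56 -237.92  300.4 ] [-3.82 -3.26  2.79] [-0.38  0.41  0.43] 9.721007401976436 [-0.36  0.71  0.95 -0.36  2.2  -0.51]
bar [ 533.33 -236.71  322.42] radius 235.18966147880195 angle 49.88383415599779 tool tilt 45.99856572488699
scene 2760 lid angle 49.84822795599496
side 62 lid angle 47.94742527694169
```

View pics/m9.png

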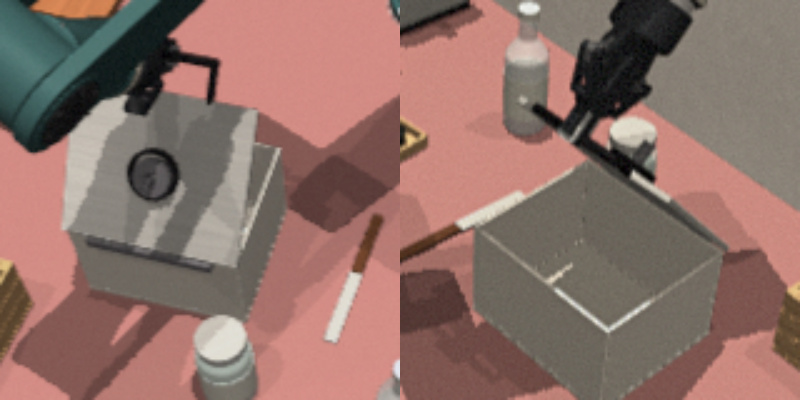

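View pics/w10.png

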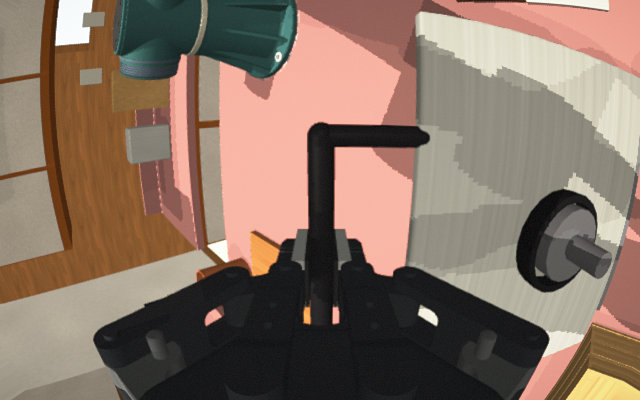

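The lid is at about 49.9° and the bar is pinched at (320,250) in the wrist view. The filter sits in the collar at (565,245). One numeric check of the filter, then hand in.

Run:
```python
from h import *
np.set_printoptions(precision=2,suppress=True)
f=wgrab("w11");P=wpts(f);s=f["s"]
cx=np.array([np.cos(.05),np.sin(.05),0]);cy=np.array([-np.sin(.05),np.cos(.05),0]);h=np.array([446.9,-241.4,140])+235*cx
Q=Rn.from_rotvec(cy*np.radians(49.9)).as_matrix();L=((P-h)@Q)@np.c_[cx,cy,[0,0,1]]-[-95,0,8]
r=np.hypot(L[...,0],L[...,1]);z=L[...,2]
m=(r<21)&(r>11)&(abs(z-16)<5);q=L[m];print("disc",m.sum(),np.median(z[m]),np.linalg.lstsq(np.c_[q[:,:2],np.ones(len(q))],q[:,2],rcond=None)[0])
m=(r<20)&(z>39)&(z<46);print("tab",m.sum(),np.median(L[m],0) if m.any() else 0)
print("jv",s["joint_vel"],s["contact_force"],s["time_s"])
if abs(s["joint_vel"]).max()<.02: finish_job();print("handed in")
```

```text
disc 1516 15.346439983033576 [ 0.04 -0.01 15.32]
tab 377 [ 1.12  1.85 41.28]
jv [-0. -0. -0.  0.  0.  0.] [-3.13 -3.01  2.44] 14.4833
the job is handed in; nothing more can be done
handed in
```

The job is handed in: the filter is in the collar, and the gripper is holding the lid at about 50 degrees, at 14.5 s of the 51 s allowed.

**What I did:** I took the 46 mm filter from the tray, set it flat in the collar of the shut lid and let it go. I then pinched the bar and raised the lid along its arc.

**Last checks:**
- **Lid:** the arm's position gives 49.9°, and the scene camera gives 49.8°. The side camera gave 47.9°, from only 62 pixels. All three are within tolerance. The arm joints were still.
- **Grip:** the fingers were closed on the bar at 9.7 mm. The force reading was about 5 N.
- **Filter:** its tab was about 1 to 2 mm off the collar centre, its disc top 15.3 mm above the lid face (16 expected), and its tilt about 0.04 rad.

**What went wrong:** the first grasp closed just above the tab. By depth, the fingertips end about 24 mm behind the reported TCP, although the description puts the TCP at their very end. I corrected this by going lower.

**Not checked:** I did not measure the other objects again at the end. I saw no sign that any had been touched.

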